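Gauge a mould pin and fit it in the plaster mould

TASK

Check the loose wooden mould pin in the gap gauge: stand it upright on the gauge's base before the flared mouth, push it along the base right through the wide go gap and on against the narrow no-go gap (its jaws are clamped at a distance you must feel for), and press it there for about half a second with some 8 N, so that it is plainly stopped. Then lift it out and stand it fully home in the empty socket of the plaster mould, and let go. Be gentle: set the pin down softly, never push on the jaws with more than 15 N; the pin must not be forced into the no-go gap, and the kiln props, the bowl and the modelling tool are to stay where they are.

Things in the scene. Friction and masses are not known exactly. Their poses are not given: they have to be found in the camera images.
- pin: The loose mould pin: plain round wooden peg, diameter 24, 90 tall, foot slightly chamfered, about 35 g, standing upright in a row with two kiln props between the gauge and the mould. Origin: centre of its underside (foot); z runs up its axis.
- gauge: Fixed gap gauge: dark wooden base 190 x 100 x 10 thick (x = -85 to 105, y = -50 to 50), with aluminium jaws 28 tall on it (tops 38 above the table), open above. Origin: on the underside, on the centre line; x is the push direction, roughly away from the robot (yaw within 0.5 rad), z up. Everything is symmetric about its x axis. Rigid: pushing a few mm too far already gives a high force.
- nogo: The no-go head at the gauge's far end: two fixed low dark rails and between them the pair of aluminium no-go jaws, gap 20.5, 28 tall. Origin and axes as the gauge. The jaws are clamped rigidly anywhere along the rails: their near edge is at gauge x = 35 to 65, a setting that is not given and must be felt. They stop the pin with its axis about 6 before that edge.
- go_jaws: The flared mouth, the two go jaws and the pocket walls, rigidly fixed on the gauge. Same origin and axes as the gauge.
- mouth (a point): Point on the centre line on top of the gauge's base (10 above the table), before the flared mouth, at gauge x = -66: the pin's foot starts here. The base is bare from x = -85 to -53; the mouth narrows from about 48 to 25.5 wide between x = -53 and -30.
- go_gap (a point): Centre of the go gap (gauge x = -15) on top of the base. The gap is 25.5 wide, from gauge x = -30 to 0; behind it an open pocket, at least 67 wide and 35 long, reaches to the no-go jaws.
- mould: Fixed plaster mould half, white block 180 (x) x 160 (y) x 45 tall, with a shallow round hollow of diameter 100 and two round sockets near the corners of its near side. The socket at its +y corner is filled by a fixed pin like the loose one, whose top is 110 above the table. Origin: centre of its underside.
- socket (a point): The empty socket at the mould's near -y corner: centre of its mouth, level with the mould's top (45 above the table). Round, 29 across, 25 deep, flat bottom. z up.
- prop_square: Loose square kiln prop, fired red clay, 30 x 30 x 65 tall, standing in the row with the pin. Origin: centre of underside. Not needed; leave it.
- prop_round: Loose short fat round kiln prop, white, diameter 36, 45 tall, standing in the same row. Origin: centre of underside. Not needed; leave it.
- bisque_bowl: Loose red clay bowl, rim diameter 130, 60 tall, towards the far edge. Leave it.
- rib_tool: Loose wooden spatula-shaped modelling tool, 200 long, lying towards the far edge. Leave it.
Things that resemble listed ones, but are neither listed nor needed, are in the scene too. Leave any black or green look-alike of the pin alone.

How it is judged:
On the way, in this order (a step that is already met when the one before it is completed fails the run):
1. the pin stands upright on the gauge's base before the go gap (x of pin in the frame of gauge between -0.09 and -0.035 m and z of pin in the frame of gauge between 0.004 and 0.02 m and y of pin in the frame of gauge between -0.025 and 0.025 m and angle between pin's own z axis and vertical below 0.15 rad), for 0.05 s.
2. the pin passes low and upright along the go gap (x of pin in the frame of gauge between -0.022 and -0.004 m and z of pin in the frame of gauge between 0.004 and 0.02 m and y of pin in the frame of gauge between -0.006 and 0.006 m and angle between pin's own z axis and vertical below 0.15 rad), for 0.05 s.
3. the pin, clear of the go gap, is pressed against the no-go jaws with at least 5 N for 0.3 s and is stopped (x of pin in the frame of gauge between 0.022 and 0.066 m and contact force between pin and nogo above 5 N and z of pin in the frame of gauge between 0.004 and 0.02 m and y of pin in the frame of gauge between -0.006 and 0.006 m and angle between pin's own z axis and vertical below 0.15 rad), for 0.3 s.
At the end, for the whole second after the job is handed in: the pin stands upright (within 0.1 rad), at rest and released, in the mould's empty socket, its foot at least 22 mm below the mould's top and within 5 mm of the socket's axis (horizontal distance between pin and socket below 0.005 m and z of pin in the frame of socket below -0.022 m and angle between pin's own z axis and vertical below 0.1 rad and linear speed of pin below 0.02 m/s); the robot touches nothing.
It fails at once if more than 20 N on the no-go jaws (contact force between anything else and nogo above 20 N).
It fails at once if more than 20 N on the mouth and go jaws (contact force between anything else and go_jaws above 20 N).
It fails at once if more than 60 N on the gauge's base or the mould (a hard knock) (contact force between anything else and gauge above 60 N or contact force between anything else and mould above 60 N).
It fails at once if the pin forced into the no-go gap (x of pin in the frame of gauge between 0.07 and 0.1 m and y of pin in the frame of gauge between -0.015 and 0.015 m and z of pin in the frame of gauge below 0.03 m).
It fails at once if a bystander moved more than 30 mm (distance of any of prop_square, prop_round, bisque_bowl, rib_tool from where it was at the start of the episode above 0.03 m).
It also fails if it takes over 72 s, if anything falls off the work surface, if the arm or the gripper's body presses on something with over 40 N, if the wrist force passes 120 N, or if a joint passes its speed limit or range.

ROBOT

A 7-joint arm with a two-finger parallel gripper is mounted at the origin on the work surface. World frame = base frame: x ahead of the robot, y to its left, z up, the work surface at z = 0. Lengths are in m, angles in rad, forces in N, time in s.
With the tool pointing down it reaches from about 0.425 to 0.925 m from the base axis. Payload 6.8 kg.
Tool frame: the origin (TCP) lies on the mounting face of the last link; the fingertips stand 173 mm ahead of it and the grasp point (between the pads) lies 155 mm ahead of it; z points along the fingers, y is the direction in which the jaws open and shut (so a half turn about z gives the same grasp; the last joint's range is limited). The gripper opens to 85 mm and grips with 20 to 120 N. Pads are 22 mm wide; open, the fingers measure 114 mm over their backs; the gripper's body (76 mm by 85 mm) begins 54 mm behind the grasp point. The pads swing forward as they close: fully open they stand 13 mm farther back than shut.
Start: joints at [-1.376, 0.477, 0.022, 1.555, -0.011, 1.109, -0.083], TCP at [0.201, 0.644, 0.405] pointing down, gripper open.
Joint ranges: [-2.96, 2.96], [-0.34, 2.1], [-1.41, 1.46], [0.24, 2.44], [-1.37, 4.51], [0.17, 1.92], [-2.96, 2.96]. Speed limits (rad/s): [2.39, 2.39, 3.14, 3.14, 3.14, 3.14, 3.14].

INTERFACE

Orientations are given as a unit quaternion [w, x, y, z].
In Python, from station import sensors, read_camera, bot gives the robot as it stands. The module is installed in compiled form; this text tells all that it offers.
- The arm moves only by the tool play_rows, never from a script. Its argument "commands" is a list of rows, each a list of 4 numbers: the shift along the tool's x, y, z in m, then the turn about the tool's z in degrees. A call has 1 to 20 rows; each row shifts and turns the commanded pose from where the row before left it, along the tool's axes as they then stand; what a row does not reach is not made up. A row lasts 1/10 s, in which the tool goes at most 50 mm and 8.59 degrees, less where a joint would pass 70% of its speed; a pose out of reach is approached as far as the arm can. A call with a gripper value outside its range is refused whole. "claw" is the finger opening in m, from 0 to 0.0854, set as the call begins (left out, the last holds). The fingers move at their own pace and stop on an object; "force" is the grip in N (left out, the last holds). Time passes only in rows, so rows that do not move let the fingers close. It gives the time, the measured TCP pose, the force and the opening at its end, in the units of the state.
- sensors.get_obs(): the state, without advancing time (a new reading comes with each control period).
- read_camera(name): name is "scene" or "top" or "wrist"; returns a dict with "frame" (480x640x3 uint8, blue, green, red), "depth" (480x640 float32, m along the optical axis (not along the pixel's ray), 0 where there is no reading), "fx", "fy", "cx", "cy" (pixels), "rvec" (rotation vector, rad) and "tvec" (3), from world to camera coordinates, as OpenCV has them; the wrist camera has in their place "T_tool_cam" (4x4, takes a point from camera to tool coordinates, whose origin is the TCP and whose axes are the flange's). Camera axes: x right, y down, z forward; pixel columns grow to the right and rows downward; lengths in m; the calibration is good to about 2 mm. The wrist camera is an equidistant fisheye: a pixel r from the principal point sees the ray r / f radians off the axis. A picture is of the moment at which its call begins: read the wrist's pose just before it.
- bot.hand_in(): hands the job in, once; it reports no verdict.
The state is a dict: "t": time; "q": joint angles; "joint_vel": joint speeds; "joint_torque": joint torques, N m; "eef_pos": TCP position; "tool_rot": TCP orientation; "contact_force": force on the tool from outside, world axes, zero at the start; "torque": the same for the moment, N m; "gripper_width": opening from 0.0 (shut) to 1.0 (fully open).
Only numpy, scipy, OpenCV 4.12 (cv2) and the standard library are available. Lean on these libraries where they do the work, as an engineer would, in place of code of your own. Each camera call takes 0.05 s, during which the arm holds its last target.

## Working session

There is one attempt and no reset: what is moved stays moved. The work goes in short steps, Python scripts to look and compute and a tool call to move; the robot and the scene stay as the last step left them, time stands still between calls to the robot, and variables do not carry over. Pictures are saved under pics/ and viewed, and the job is handed in when it is done.

Besides the shell and the picture viewer there is one more tool, called after "Request:" by a JSON object that holds its "api" and its "payload", one argument or row to a line. play_rows: Moves the arm, as the interface text tells. Its arguments: {"type":"object","properties":{"commands":{"type":"array"},"claw":{"type":"number"},"force":{"type":"number"}},"required":["commands"]}

```bash
mkdir -p pics
cat > h.py <<'E'
import numpy as np, cv2
from station import sensors, read_camera, bot
def R_of(c): return cv2.Rodrigues(np.array(c["rvec"],float))[0]
def px2w(c,u,v,z=None,d=None):
    r=np.array([(u-c["cx"])/c["fx"],(v-c["cy"])/c["fy"],1.0]);R=R_of(c);t=np.array(c["tvec"],float).ravel()
    o=-R.T@t; dw=R.T@r
    if z is not None: return o+dw*(z-o[2])/dw[2]
    return o+dw*d
def cloud(c):
    v,u=np.mgrid[0:480,0:640];d=c["depth"]
    P=np.stack([(u-c["cx"])/c["fx"]*d,(v-c["cy"])/c["fy"]*d,d],-1)
    W=(P-np.array(c["tvec"],float).ravel())@R_of(c)
    W[d==0]=np.nan
    return W
E
python3 - <<'E'
from h import *
import pickle
print(sensors.get_obs())
for n in ("scene","top","wrist"):
    c=read_camera(n); pickle.dump(c,open(f"{n}0.pkl","wb")); cv2.imwrite(f"pics/{n}0.png",c["frame"])
    print(n,{k:v for k,v in c.items() if k not in("frame","depth")})
E
```

```text
{'t': 0.0, 'q': array([-1.37609506,  0.47779647,  0.02235216,  1.55642775, -0.01148659,
        1.10928823, -0.08309348]), 'joint_vel': array([ 0.00082032, -0.00053369, -0.00080902,  0.00074572,  0.00179161,
       -0.00069534, -0.00010885]), 'joint_torque': array([-2.77964045e-04, -5.96433592e+01,  1.60700910e+00, -2.81194121e+01,
        1.22710966e-02,  9.30697366e-03,  1.98756339e-05]), 'eef_pos': array([0.20120149, 0.64403723, 0.40373812]), 'tool_rot': array([-6.02701160e-05,  1.50811314e-01,  9.88562161e-01, -8.93672702e-04]), 'contact_force': array([-0.56501852,  0.18210153, -0.0473048 ]), 'torque': array([-0.00933779,  0.02365177, -0.00168099]), 'gripper_width': 0.9982192426440373}
scene {'fx': 511.9708090236658, 'fy': 511.9708090236658, 'cx': 322.8929989463766, 'cy': 241.70824082337262, 'rvec': array([ 1.58402998,  2.26842153, -0.62708981]), 'tvec': array([ 0.18892554, -0.42552277,  1.21994247])}
top {'fx': 464.7689570137767, 'fy': 464.7689570137767, 'cx': 320.04591893360583, 'cy': 237.86193788348615, 'rvec': array([ 2.12598926, -2.14569601,  0.19227624]), 'tvec': array([-0.00819553,  0.56762098,  0.83864209])}
wrist {'fx': 371.64829954431775, 'fy': 371.64829954431775, 'cx': 323.30466490065055, 'cy': 239.17595153540748, 'T_tool_cam': array([[-1.79417660e-05, -9.62015744e-01, -2.72993971e-01,
         6.98516602e-02],
       [ 9.99999966e-01, -8.87363002e-05,  2.46979639e-04,
        -2.01371399e-03],
       [-2.61822776e-04, -2.72993957e-01,  9.62015712e-01,
         3.06553753e-02],
       [ 0.00000000e+00,  0.00000000e+00,  0.00000000e+00,
         1.00000000e+00]])}
```

View pics/scene0.png

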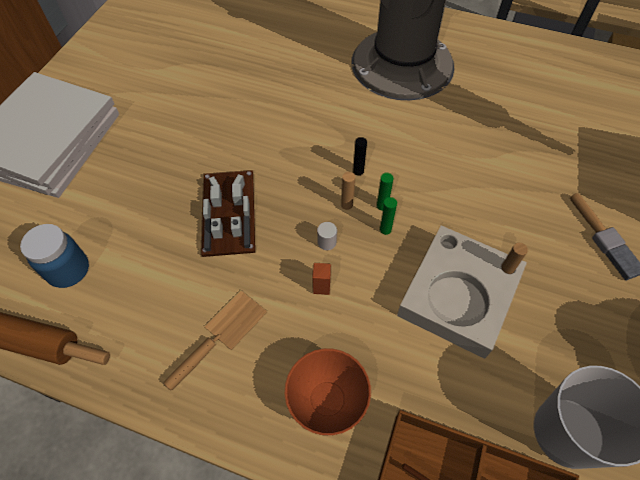

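View pics/top0.png

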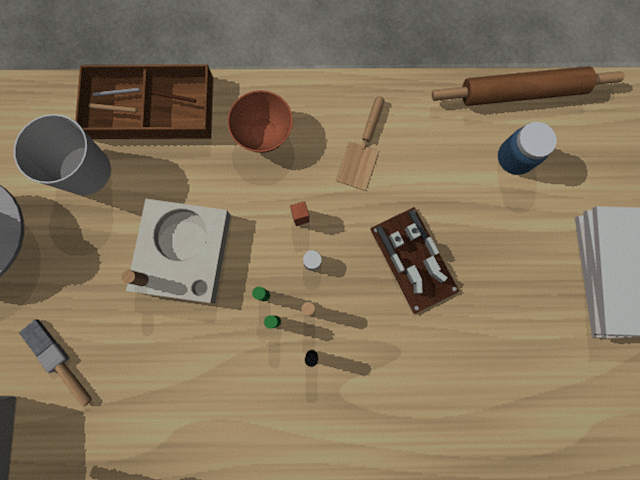

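View pics/wrist0.png

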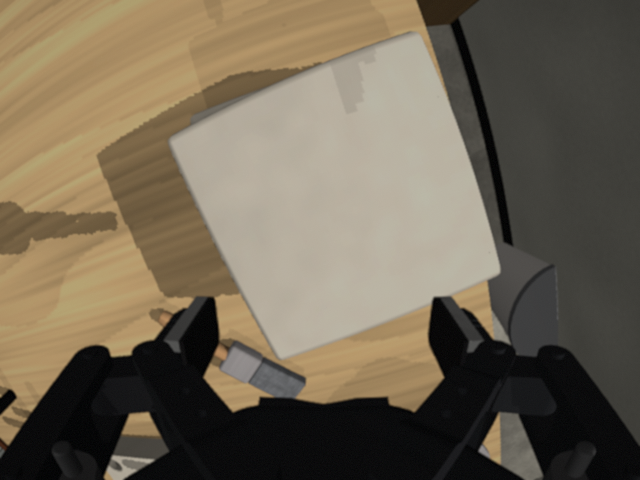

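The pin (tan) stands at top-view (308,309) between black and green look-alikes. The gauge is at (415,260) and the mould at (180,250), with its empty socket at (199,288). Next I'll measure positions from depth.

Run:
```python
from h import *
import pickle
c=pickle.load(open("top0.pkl","rb"));s=pickle.load(open("scene0.pkl","rb"))
W=cloud(c);WS=cloud(s)
np.set_printoptions(precision=4,suppress=True)
# table check
print("table",np.nanmedian(W[380:440,400:560,2]),np.nanmedian(WS[120:160,180:300,2]))
for n,(u,v) in dict(pin=(308,309),black=(311,358),g1=(260,293),g2=(272,321),white=(312,261),red=(299,215),fix=(128,277)).items():
    w=W[v-12:v+13,u-12:u+13].reshape(-1,3); zt=np.nanpercentile(w[:,2],97)
    zt=np.nanmax(w[:,2]); m=w[w[:,2]>zt-0.006]; print(n,zt,len(m),m.mean(0),(m.min(0)+m.max(0))/2)
for nm,im,(x0,y0,x1,y1) in (("gauge",c["frame"],(360,195,470,325)),("mould",c["frame"],(115,190,235,310))):
    k=5 if nm=="gauge" else 5
    cr=cv2.resize(im[y0:y1,x0:x1],None,fx=4.6,fy=4.6,interpolation=cv2.INTER_CUBIC); cv2.imwrite(f"pics/{nm}1.png",cr); print(cr.shape)
```

```text
table -0.0004625931761221854 0.00016236634786553314
pin 0.09327344794836955 134 [0.4341 0.0094 0.0899] [0.4344 0.0096 0.0903]
black 0.09292272989841195 146 [0.3462 0.0044 0.0898] [0.3458 0.004  0.0899]
g1 0.09423931121440378 113 [0.4632 0.097  0.0905] [0.4634 0.0966 0.0913]
g2 0.09325210089446108 140 [0.4123 0.0753 0.0899] [0.4124 0.0757 0.0903]
white 0.04893082710990184 240 [0.5281 0.0021 0.0451] [0.5277 0.0023 0.0459]
red 0.06866721100946564 206 [0.6184 0.0251 0.065 ] [0.617  0.0242 0.0657]
fix 0.11484818183563923 115 [0.4924 0.3228 0.1106] [0.4922 0.322  0.1119]
(598, 506, 3)
(552, 552, 3)
```

View pics/gauge1.png

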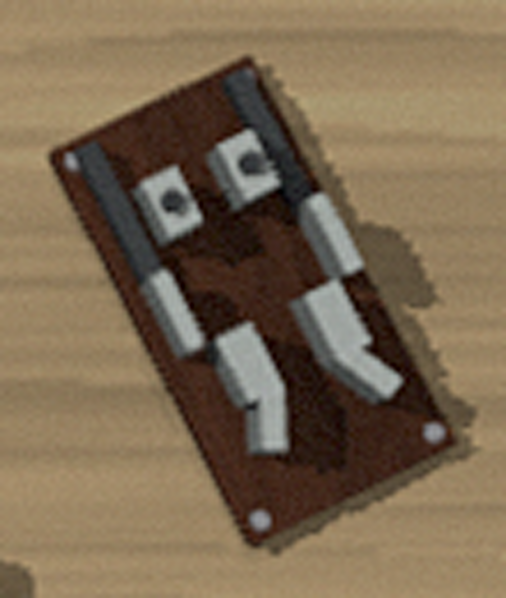

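View pics/mould1.png

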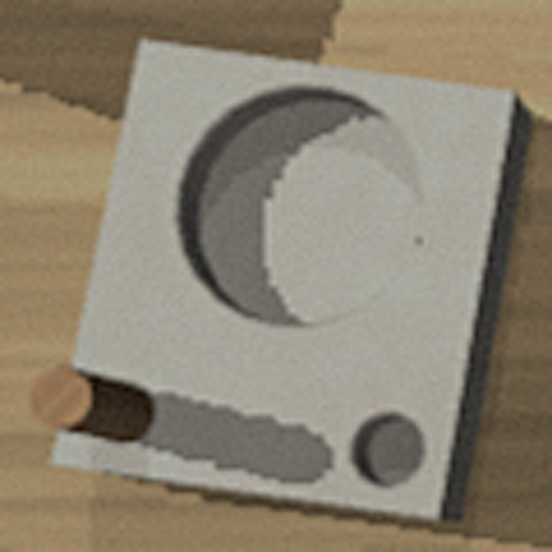

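```bash
cat >> h.py <<'E'
def base_fit(Ws):
    # Ws: 4 base corners world in order nearR? given gauge coords
    G=np.array([[105,50],[105,-50],[-85,-50],[-85,50]])/1e3
    A=G-G.mean(0);B=Ws-Ws.mean(0);H=A.T@B
    th=np.arctan2(H[0,1]-H[1,0],H[0,0]+H[1,1])
    R=np.array([[np.cos(th),-np.sin(th)],[np.sin(th),np.cos(th)]])
    t=Ws.mean(0)-R@G.mean(0); return th,t,(G@R.T+t-Ws)*1e3
def pts(g,th,t): return np.array([[np.cos(th),-np.sin(th)],[np.sin(th),np.cos(th)]])@np.array(g)+t
E
python3 - <<'E'
from h import *
import pickle
np.set_printoptions(precision=4,suppress=True)
c=pickle.load(open("top0.pkl","rb"))
f=lambda u,v,o:((u+.5)/4.6-.5+o[0],(v+.5)/4.6-.5+o[1])
o=(360,195)
Ws=np.array([px2w(c,*f(*p,o),z=.01)[:2] for p in [(52,155),(250,58),(452,438),(252,545)]])
th,t,res=base_fit(Ws);print(Ws,th,t);print(res)
for n,g in dict(mouth=(-.066,0),go=(-.015,0),nogo=(.04,0)).items(): print(n,pts(g,th,t))
# jaw tops from depth
W=cloud(c);m=(W[...,2]>.028)&(W[...,2]<.045);m[:195]=0;m[325:]=0;m[:,:360]=0;m[:,470:]=0
P=W[m][:,:2]-t;R=np.array([[np.cos(th),-np.sin(th)],[np.sin(th),np.cos(th)]]);Q=P@R
img=np.full((480,640,3),255,np.uint8)
for q in Q: cv2.circle(img,(int(300+q[0]*2500),int(240-q[1]*2500)),2,(0,0,0),-1)
cv2.imwrite("pics/jt.png",img)
o=(115,190)
print("socket",px2w(c,*f(389,449,o),z=.045),"r mm",35/4.6/464.8*.79*1e3)
ms=[px2w(c,*f(*p,o),z=.045)[:2] for p in [(143,40),(517,93),(440,520),(52,463)]]
print(np.array(ms),[np.linalg.norm(ms[i]-ms[(i+1)%4]) for i in range(4)])
print(px2w(c,0,240,z=0),px2w(c,640,240,z=0))
E
```

```text
[[ 0.5928 -0.1159]
 [ 0.6354 -0.2041]
 [ 0.4685 -0.283 ]
 [ 0.4244 -0.1956]] 0.44556765914575314 [ 0.5212 -0.2039]
[[ 1.6742  2.281 ]
 [ 2.129   0.3051]
 [-2.4353 -2.726 ]
 [-1.3679  0.1399]]
mouth [ 0.4617 -0.2324]
go [ 0.5077 -0.2104]
nogo [ 0.5573 -0.1867]
socket [0.476  0.2146 0.045 ] r mm 12.932163436354115
[[0.6489 0.324 ]
 [0.6247 0.166 ]
 [0.447  0.1929]
 [0.4716 0.3515]] [np.float64(0.1599008774424876), np.float64(0.17973058508388204), np.float64(0.160433033714395), np.float64(0.17946219695193774)]
[0.5771 0.6273 0.    ] [ 0.566  -0.6617  0.    ]
```

View pics/jt.png

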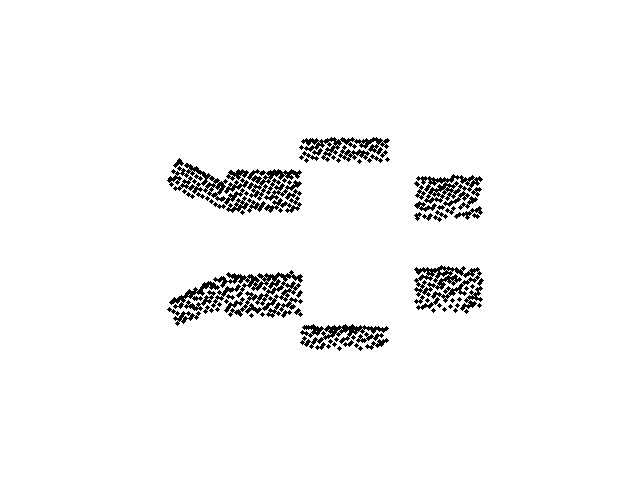

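Request:
{"api": "play_rows", "payload": {
  "commands": [
    [-0.0257,-0.0334,0.005,0],
    [-0.0257,-0.0334,0.005,0],
    [-0.0257,-0.0334,0.005,0],
    [-0.0257,-0.0334,0.005,0],
    [-0.0257,-0.0334,0.005,0],
    [-0.0257,-0.0334,0.005,0],
    [-0.0257,-0.0334,0.005,0],
    [-0.0257,-0.0334,0.005,0],
    [-0.0257,-0.0334,0.005,0],
    [-0.0257,-0.0334,0.005,0],
    [-0.0257,-0.0334,0.005,0],
    [-0.0257,-0.0334,0.005,0],
    [-0.0257,-0.0334,0.005,0],
    [-0.0257,-0.0334,0.005,0],
    [-0.0257,-0.0334,0.005,0],
    [-0.0257,-0.0334,0.005,0]
  ],
  "claw": 0.06,
  "force": 40
}}

```text
t: 1.75
eef_pos: [0.4346, 0.01, 0.3247]
tool_rot: [0.0, 0.151, 0.989, 0.0]
contact_force: [0.2, -0.0, -0.5]
gripper_width: 0.704
```

Request:
{"api": "play_rows", "payload": {
  "commands": [
    [0,0,0,7.85],
    [0,0,0,7.85],
    [0,0,0,7.85],
    [0,0,0,7.85],
    [0,0,0,7.85],
    [0,0,0,7.85],
    [0,0,0,0],
    [0,0,0,0]
  ]
}}

```text
t: 2.55
eef_pos: [0.4343, 0.0117, 0.3247]
tool_rot: [-0.0, 0.532, 0.847, -0.0]
contact_force: [-0.1, -0.9, -0.2]
gripper_width: 0.699
```

```bash
cat >> h.py <<'E'
from scipy.spatial.transform import Rotation as Rn
np.set_printoptions(precision=4,suppress=True)
def toolR(o):
    q=o["tool_rot"]; return Rn.from_quat([q[1],q[2],q[3],q[0]]).as_matrix()
def go_to(x,y,z,yang,o=None):
    """x,y,z of grasp point; yang tool y angle deg"""
    o=o or sensors.get_obs(); R=toolR(o); g=o["eef_pos"]+R@[0,0,.155]
    d=R.T@(np.array([x,y,z])-g); ya=np.degrees(np.arctan2(R[1,1],R[0,1]))
    print("t",o["t"],"grasp",g,"zaxis",R[:,2],"yang",ya,"F",o["contact_force"],"w",o["gripper_width"]*.0854)
    print("shift",d,"turn(after)",ya-yang)
def wpx2w(c,o,u,v,z):
    R=toolR(o);T=c["T_tool_cam"]; a=np.array([u-c["cx"],v-c["cy"]]);r=np.hypot(*a);th=r/c["fx"]
    ray=np.array([*(a/max(r,1e-9)*np.sin(th)),np.cos(th)])
    O=o["eef_pos"]+R@T[:3,3];d=R@T[:3,:3]@ray
    return O+d*(z-O[2])/d[2]
def wproj(c,o,P):
    R=toolR(o);T=c["T_tool_cam"]
    p=T[:3,:3].T@(R.T@(np.array(P)-o["eef_pos"])-T[:3,3]); r=np.hypot(p[0],p[1]);th=np.arctan2(r,p[2])
    return c["cx"]+c["fx"]*th*p[0]/r,c["cy"]+c["fx"]*th*p[1]/r
def wshot(n):
    o=sensors.get_obs();c=read_camera("wrist");cv2.imwrite(f"pics/{n}.png",c["frame"])
    import pickle;pickle.dump((o,c),open(n+".pkl","wb"));return o,c
E
python3 - <<'E'
from h import *
go_to(.434,.0095,.055,25.5)
o,c=wshot("w1"); print(wproj(c,o,(.434,.0095,.09)),wproj(c,o,(.434,.0095,.0)))
E
```

```text
t 2.55 grasp [0.4343 0.0117 0.1697] zaxis [-0.0001 -0.     -1.    ] yang 25.768350067050168 F [-0.1379 -0.9201 -0.242 ] w 0.05968900824511814
shift [-0.0018 -0.0012  0.1147] turn(after) 0.26835006705016795
(np.float64(324.25266284269566), np.float64(259.33537858406515)) (np.float64(323.99266678111604), np.float64(223.35138152880526))
```

View pics/w1.png

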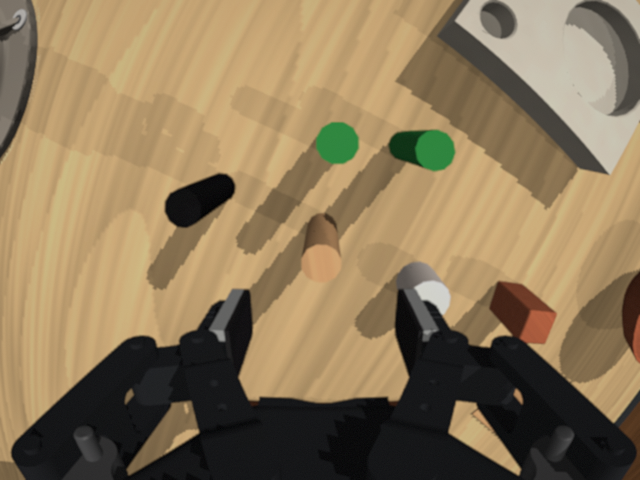

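The pin top is at wrist pixel (321,262), close to the predicted (324,259). The pin is centred between the open fingers.

Run:
```python
from h import *
import pickle
o,c=pickle.load(open("w1.pkl","rb"))
print(wpx2w(c,o,321,262,.09))
im=c["frame"].astype(int);b,g,r=im[...,0],im[...,1],im[...,2]
cv2.imwrite("pics/w1c.png",cv2.resize(c["frame"][190:310,260:380],None,fx=5,fy=5,interpolation=cv2.INTER_CUBIC))
p=wpx2w(c,o,321,262,.09);go_to(p[0],p[1],.055,25.5)
```

```text
[0.433  0.0072 0.09  ]
t 2.6 grasp [0.4344 0.0117 0.1697] zaxis [-0.0001  0.     -1.    ] yang 25.746204670538653 F [ 0.6274  0.0783 -0.689 ] w 0.05983611720322434
shift [-0.0034 -0.0032  0.1147] turn(after) 0.2462046705386527
```

View pics/w1c.png

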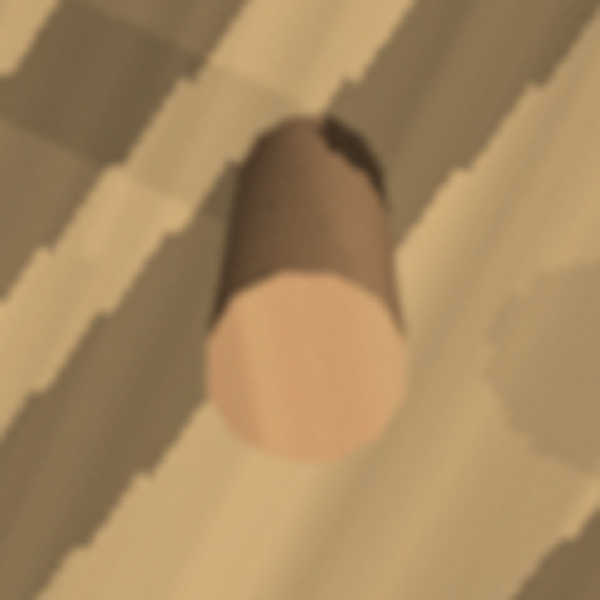

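Request:
{"api": "play_rows", "payload": {
  "commands": [
    [-0.003,-0.0025,0,-0.2],
    [0,0,0.0144,0],
    [0,0,0.0144,0],
    [0,0,0.0144,0],
    [0,0,0.0144,0],
    [0,0,0.0144,0],
    [0,0,0.0144,0],
    [0,0,0.0144,0],
    [0,0,0.0139,0],
    [0,0,0,0],
    [0,0,0,0]
  ]
}}

```text
t: 3.7
eef_pos: [0.4335, 0.0075, 0.2101]
tool_rot: [-0.0, 0.532, 0.847, -0.0]
contact_force: [0.8, 0.5, 0.2]
gripper_width: 0.706
```

Request:
{"api": "play_rows", "payload": {
  "commands": [
    [0,0,0,0],
    [0,0,0,0],
    [0,0,0,0],
    [0,0,0,0],
    [0,0,0,0],
    [0,0,0,0],
    [0,0,0,0],
    [0,0,0,0]
  ],
  "claw": 0.015,
  "force": 40
}}

```text
t: 4.5
eef_pos: [0.4338, 0.0078, 0.2106]
tool_rot: [0.0, 0.532, 0.847, 0.0]
contact_force: [-1.1, -0.2, 7.5]
gripper_width: 0.269
```

Run:
```python
from h import *
go_to(.4335,.008,.055,25.5)
o,c=wshot("w2")
```

```text
t 4.5 grasp [0.4339 0.0079 0.0556] zaxis [ 0.001   0.0005 -1.    ] yang 25.754787288134104 F [-1.0657 -0.2117  7.5258] w 0.023004000804368166
shift [ 0.0002 -0.0003  0.0006] turn(after) 0.25478728813410356
```

View pics/w2.png

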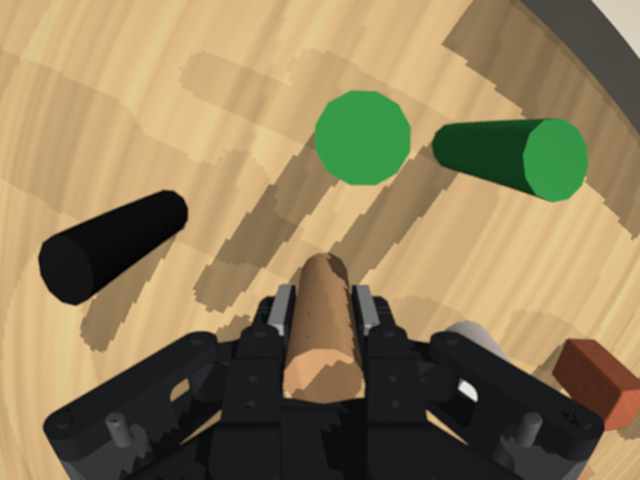

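Request:
{"api": "play_rows", "payload": {
  "commands": [
    [0,0,-0.006,0],
    [0,0,-0.015,0],
    [0,0,-0.02,0],
    [0,0,-0.02,0],
    [-0.0145,-0.005,0,0],
    [-0.0287,-0.0099,0,0],
    [-0.0287,-0.0099,0,0],
    [-0.0287,-0.0099,0,0],
    [-0.0287,-0.0099,0,0],
    [-0.0287,-0.0099,0,0],
    [-0.0287,-0.0099,0,0],
    [-0.0287,-0.0099,0,0],
    [-0.0142,-0.0049,0,0.2],
    [0,0,0,0],
    [0,0,0,0],
    [0,0,0,0]
  ]
}}

```text
t: 6.15
eef_pos: [0.4619, -0.2317, 0.2708]
tool_rot: [-0.001, 0.532, 0.847, 0.0]
contact_force: [0.3, -0.6, -1.2]
gripper_width: 0.266
```

Run:
```python
from h import *
import pickle
go_to(.462,-.2332,.0656,25.5)
o,c=wshot("w3")
c=read_camera("top");pickle.dump(c,open("top3.pkl","wb"));s=read_camera("scene");pickle.dump(s,open("scene3.pkl","wb"))
cv2.imwrite("pics/s3.png",cv2.resize(s["frame"][120:280,150:310],None,fx=3.7,fy=3.7,interpolation=cv2.INTER_CUBIC))
```

```text
t 6.15 grasp [ 0.4618 -0.2315  0.1158] zaxis [-0.0007  0.0013 -1.    ] yang 25.66771231222277 F [ 0.3108 -0.6134 -1.2383] w 0.022739306742060348
shift [-0.0017 -0.0005  0.0502] turn(after) 0.1677123122227684
```

View pics/w3.png

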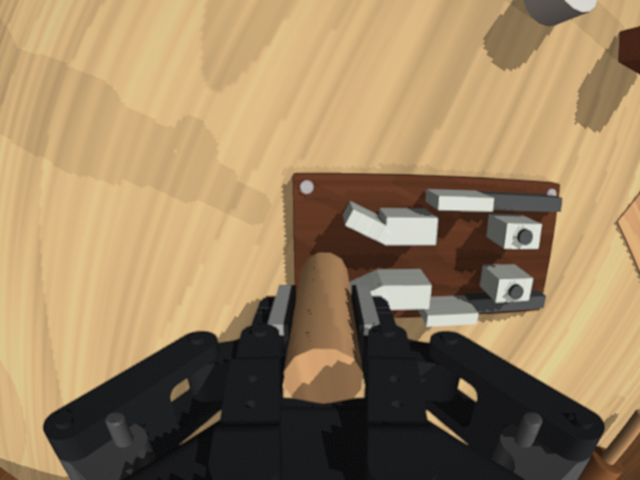

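View pics/s3.png

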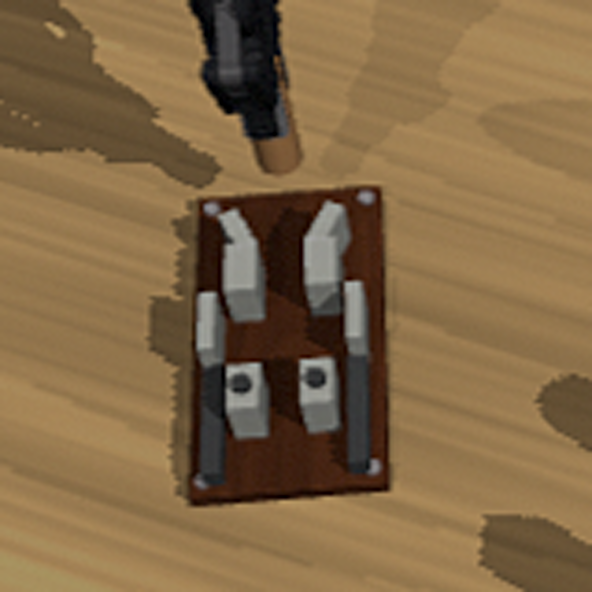

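The wrist view shows the held pin short of the mouth, with the go jaws at about (410,230) and (400,290). I'll enlarge it to refine the centre line.

Run:
```python
from h import *
import pickle
o,c=pickle.load(open("w3.pkl","rb"))
cv2.imwrite("pics/w3c.png",cv2.resize(c["frame"][160:330,340:570],None,fx=3.47,fy=3.47,interpolation=cv2.INTER_CUBIC))
```

```text
(no output)
```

View pics/w3c.png

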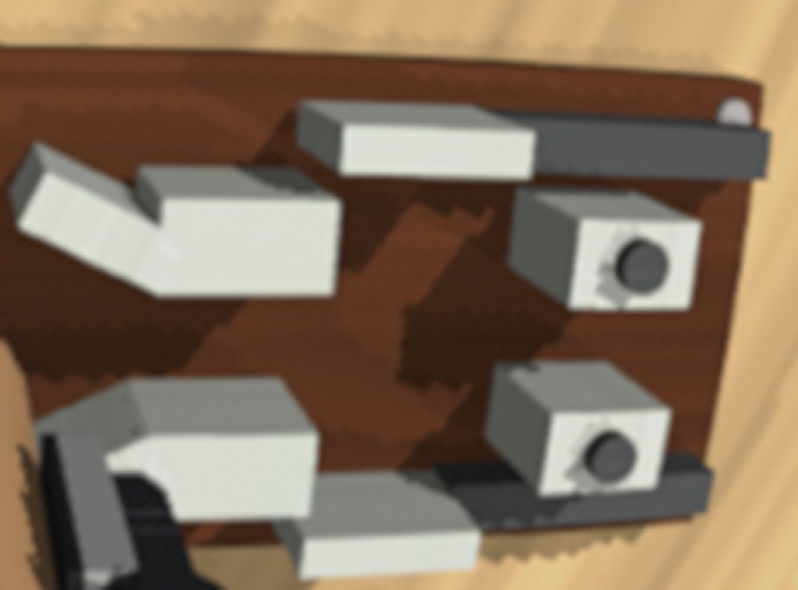

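Run:
```python
from h import *
import pickle
o,c=pickle.load(open("w3.pkl","rb"))
f=lambda u,v:((u+.5)/3.47-.5+340,(v+.5)/3.47-.5+160)
th=.4456;t=np.array([.5216,-.2048]);R2=np.array([[np.cos(th),-np.sin(th)],[np.sin(th),np.cos(th)]])
G=lambda p:(p[:2]-t)@R2*1e3
for n,p in dict(u1=(157,297),u2=(333,296),l1=(150,433),l2=(318,432),nu1=(570,309),nu2=(690,309),nl1=(553,409),nl2=(670,408)).items():
    w=wpx2w(c,o,*f(*p),.038);print(n,w,G(w))
g=o["eef_pos"]+toolR(o)@[0,0,.155]
print("grasp in gauge",G(g)); 
for p in((323,376),(323,348)):
  w=wpx2w(c,o,*p,g[2]+.0344);print("pintop",w,G(w))
print("proj top centre/edges if centred",[wproj(c,o,g+toolR(o)@np.array([dx,dy,-.0344])) for dx,dy in((0,0),(.012,0),(0,.012),(0,-.012))])
print("foot near edge",wproj(c,o,g+toolR(o)@np.array([.012,0,.0556])))
```

```text
u1 [ 0.4888 -0.2104  0.038 ] [-31.9977   9.1205]
u2 [ 0.5162 -0.1971  0.038 ] [-1.5048  9.2898]
l1 [ 0.4994 -0.2322  0.038 ] [-31.8759 -15.1891]
l2 [ 0.5267 -0.2196  0.038 ] [ -1.7888 -15.5179]
nu1 [ 0.5589 -0.1795  0.038 ] [44.5851  6.7876]
nu2 [ 0.583  -0.1681  0.038 ] [71.2204  6.612 ]
nl1 [ 0.5668 -0.1969  0.038 ] [ 44.1545 -12.3432]
nl2 [ 0.5909 -0.1862  0.038 ] [ 70.5223 -13.0315]
grasp in gauge [-65.486    1.6767]
pintop [ 0.4599 -0.2318  0.1502] [-67.3644   2.2116]
pintop [ 0.4555 -0.2228  0.1502] [-67.3843  12.2576]
proj top centre/edges if centred [(np.float64(329.33564044753643), np.float64(377.5404440021606)), (np.float64(329.6591429692292), np.float64(343.99037779907155)), (np.float64(369.53942487229267), np.float64(376.8573473952596)), (np.float64(288.9949077113723), np.float64(377.1694950096858))]
foot near edge (np.float64(326.83879061684223), np.float64(248.95378823957978))
```

Two independent checks put the pin about 3 mm to the +y side of the gauge's centre line. The wrist camera's relative measurement gives 2.7–3.6 mm. The top camera gives 3.0 mm. I'll shift it and lower it.

Request:
{"api": "play_rows", "payload": {
  "commands": [
    [-0.003,-0.0025,0,0.15],
    [0,0,0.012,0],
    [0,0,0.014,0],
    [0,0,0.012,0],
    [0,0,0.005,0],
    [0,0,0.002,0],
    [0,0,0,0],
    [0,0,0,0]
  ]
}}

```text
t: 7.1
eef_pos: [0.461, -0.2373, 0.2262]
tool_rot: [0.0, 0.534, 0.845, 0.0]
contact_force: [0.3, -0.7, -0.8]
gripper_width: 0.269
```

```bash
cat >> h.py <<'E'
def st():
    o=sensors.get_obs();th=.4456;t=np.array([.5216,-.2048]);R2=np.array([[np.cos(th),-np.sin(th)],[np.sin(th),np.cos(th)]])
    g=o["eef_pos"]+toolR(o)@[0,0,.155]
    print("t",o["t"],"gauge xy mm",(g[:2]-t)@R2*1e3,"z",g[2]*1e3,"F gauge xyz",o["contact_force"][:2]@R2,o["contact_force"][2],"T",o["torque"])
E
python3 - <<'E'
from h import *
st()
o,c=wshot("w4")
cv2.imwrite("pics/w4c.png",cv2.resize(c["frame"][140:420,240:560],None,fx=2.1,fy=2.1,interpolation=cv2.INTER_CUBIC))
E
```

```text
t 7.1 gauge xy mm [-68.6289  -3.2927] z 71.20845064043147 F gauge xyz [-0.0088 -0.7412] -0.763256091817399 T [0.0108 0.0166 0.0426]
```

View pics/w4c.png

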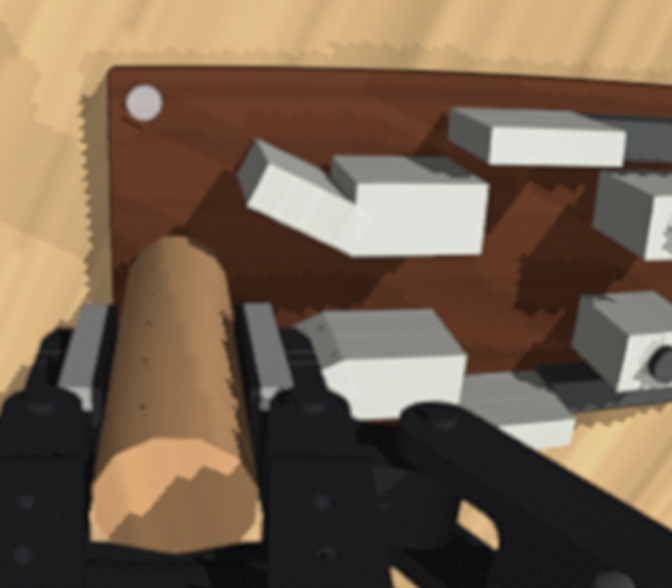

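Request:
{"api": "play_rows", "payload": {
  "commands": [
    [0,0,0,0],
    [0,0,0,0],
    [0,0,0,0]
  ]
}}

```text
t: 7.45
eef_pos: [0.461, -0.2372, 0.2262]
tool_rot: [0.0, 0.534, 0.845, 0.0]
contact_force: [-0.4, -0.5, -0.4]
gripper_width: 0.268
```

Run:
```python
from h import *
import pickle
st()
o,c=wshot("w5"); st()
cv2.imwrite("pics/w5c.png",cv2.resize(c["frame"][180:300,270:480],None,fx=3.8,fy=3.8,interpolation=cv2.INTER_CUBIC))
```

```text
t 7.45 gauge xy mm [-68.6165  -3.1019] z 71.18393801366032 F gauge xyz [-0.6029 -0.308 ] -0.4381240671010929 T [0.0304 0.003  0.0103]
t 7.5 gauge xy mm [-68.6525  -3.095 ] z 71.1256943167832 F gauge xyz [-0.5191  0.4259] -0.34199599774796724 T [-0.0588  0.0153 -0.0406]
```

View pics/w5c.png

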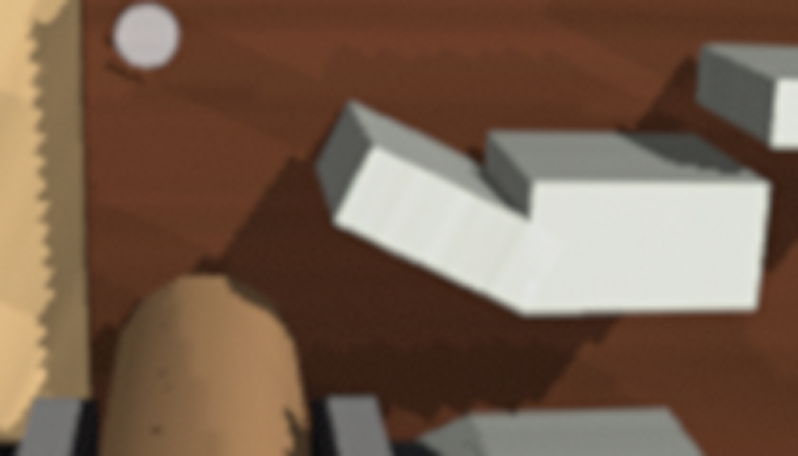

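Run:
```python
from h import *
import pickle
o,c=pickle.load(open("w5.pkl","rb"))
th=.4456;t=np.array([.5216,-.2048]);R2=np.array([[np.cos(th),-np.sin(th)],[np.sin(th),np.cos(th)]])
G=lambda p:(p[:2]-t)@R2*1e3
f=lambda u,v:((u+.5)/3.8-.5+270,(v+.5)/3.8-.5+180)
h=lambda u,v:((u+.5)/2.1-.5+240,(v+.5)/2.1-.5+140)
print("upper in",G(wpx2w(c,o,*f(525,316),.038)),G(wpx2w(c,o,*f(757,311),.038)))
print("lower top",G(wpx2w(c,o,*h(345,357),.038)),G(wpx2w(c,o,*h(465,354),.038)))
print("lower bottom",G(wpx2w(c,o,*h(330,311),.010)),G(wpx2w(c,o,*h(434,310),.010)))
print("flare upper tip",G(wpx2w(c,o,*f(335,224),.038)))
print("base edges z.01",G(wpx2w(c,o,*h(112,67),.010)))
g=o["eef_pos"]+toolR(o)@[0,0,.155]; R=toolR(o)
obs=(f(205,274))
# find pin dx such that silhouette of foot circle matches row
for dx in np.arange(-.003,.0041,.001):
    pr=[wproj(c,o,g+R@np.array([dx+.012*np.sin(a),.012*np.cos(a),.0556])) for a in np.linspace(0,np.pi,40)]
    pr2=[wproj(c,o,g+R@np.array([dx+.012*np.sin(a),.012*np.cos(a),-.0344])) for a in np.linspace(0,np.pi,40)]
    i=np.argmin([p[1] for p in pr]);j=np.argmin([p[1] for p in pr2])
    print(dx,"minrow foot",pr[i],"top",pr2[j])
print("obs foot",obs,"top obs",h(175,437))
```

```text
upper in [-31.7222   9.0845] [-1.4146  9.2598]
lower top [-31.6845 -14.8866] [ -2.0966 -15.3735]
lower bottom [-29.9646 -15.4463] [ -1.0236 -15.9407]
flare upper tip [-55.1082  20.6408]
base edges z.01 [-85.3781  47.5706]
-0.003 minrow foot (np.float64(327.7612086579981), np.float64(254.57441797571605)) top (np.float64(331.2544452843462), np.float64(352.77066554656307))
-0.002 minrow foot (np.float64(327.7681885935433), np.float64(252.70784213546264)) top (np.float64(331.288619265437), np.float64(349.87326901641336))
-0.001 minrow foot (np.float64(327.7751149941526), np.float64(250.8351826469309)) top (np.float64(331.3227572959524), np.float64(346.94634997581323))
0.0 minrow foot (np.float64(327.7819868864588), np.float64(248.9565052712435)) top (np.float64(331.35684939630823), np.float64(343.9898235504502))
0.001 minrow foot (np.float64(327.788803298154), np.float64(247.07187742290188)) top (np.float64(331.39088529566806), np.float64(341.00361812857597))
0.002 minrow foot (np.float64(327.7955632583705), np.float64(245.18136816811946)) top (np.float64(331.42485443208824), np.float64(337.9876759810634))
0.003 minrow foot (np.float64(327.8022657980669), np.float64(243.28504822219062)) top (np.float64(331.458745953243), np.float64(334.94195388791206))
0.004 minrow foot (np.float64(327.8089099504193), np.float64(241.38298994588143)) top (np.float64(331.49254871776077), np.float64(331.86642376987146))
obs foot (323.57894736842104, 251.73684210526318) top obs (323.07142857142856, 347.8333333333333)
```

Request:
{"api": "play_rows", "payload": {
  "commands": [
    [0.0014,0,0,0],
    [0,0,0.002,0],
    [0,0,0.002,0],
    [0,0,0.0005,0],
    [0,0,0,0],
    [0,0,0.0003,0],
    [0,0,0.0003,0],
    [0,0,0,0]
  ]
}}

```text
t: 8.3
eef_pos: [0.4603, -0.2359, 0.2209]
tool_rot: [-0.0, 0.534, 0.845, 0.0]
contact_force: [-0.6, 0.3, -0.2]
gripper_width: 0.269
```

Run:
```python
from h import *
st();go_to(.5,-.2,.06,25.53)
```

```text
t 8.3 gauge xy mm [-68.711   -1.6374] z 65.86411322621113 F gauge xyz [-0.3733  0.5504] -0.22202685015800966 T [-0.024   0.022  -0.0502]
t 8.3 grasp [ 0.4603 -0.2359  0.0659] zaxis [-0.  0. -1.] yang 25.401562827793374 F [-0.5741  0.3358 -0.222 ] w 0.022941885224415332
shift [0.0154 0.0513 0.0059] turn(after) -0.12843717220662754
```

Request:
{"api": "play_rows", "payload": {
  "commands": [
    [0,0,0.0003,0],
    [0,0,0,0],
    [0,0,0.0003,0],
    [0,0,0,0]
  ]
}}

```text
t: 8.7
eef_pos: [0.4603, -0.236, 0.2206]
tool_rot: [0.0, 0.534, 0.845, 0.0]
contact_force: [-1.2, -0.0, 5.7]
gripper_width: 0.273
```

Request:
{"api": "play_rows", "payload": {
  "commands": [
    [0,0,0.0002,0],
    [0,0,0,0],
    [0,0,0,0]
  ]
}}

```text
t: 9.0
eef_pos: [0.4603, -0.2361, 0.2206]
tool_rot: [0.0, 0.534, 0.845, 0.0]
contact_force: [-1.9, 1.3, 6.7]
gripper_width: 0.272
```

Request:
{"api": "play_rows", "payload": {
  "commands": [
    [0,0,-0.0008,0.1],
    [0,0.006,0,0],
    [0,0.008,0,0],
    [0,0.008,0,0],
    [0,0.007,0,0],
    [0,0.004,0,0],
    [0,0,0,0]
  ]
}}

```text
t: 9.7
eef_pos: [0.4909, -0.2213, 0.2208]
tool_rot: [0.0, 0.535, 0.845, 0.0]
contact_force: [0.7, -0.2, -0.6]
gripper_width: 0.268
```

Run:
```python
from h import *
st()
o,c=wshot("w6")
cv2.imwrite("pics/w6c.png",cv2.resize(c["frame"][180:400,240:460],None,fx=2.7,fy=2.7,interpolation=cv2.INTER_CUBIC))
```

```text
t 9.7 gauge xy mm [-34.803   -1.6711] z 65.79745135882256 F gauge xyz [ 0.5653 -0.4809] -0.5628836090512198 T [ 0.0284  0.0319 -0.0166]
```

View pics/w6c.png

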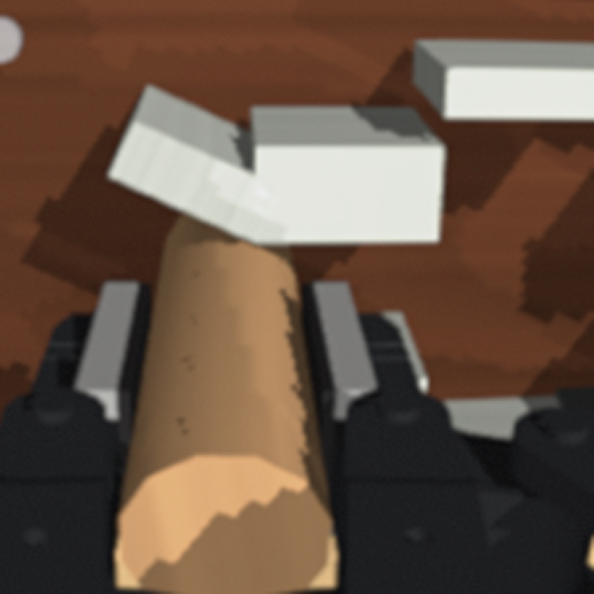

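Request:
{"api": "play_rows", "payload": {
  "commands": [
    [0,0.0015,0,0],
    [0,0.0015,0,0],
    [0,0,0,0]
  ]
}}

```text
t: 10.05
eef_pos: [0.4929, -0.2205, 0.2209]
tool_rot: [0.0, 0.535, 0.845, 0.0]
contact_force: [-0.1, 0.6, 0.2]
gripper_width: 0.268
```

```bash
python3 -c "
from h import *
st()"
```

```text
t 10.05 gauge xy mm [-32.6507  -1.8385] z 65.91867039416321 F gauge xyz [0.1051 0.5636] 0.24740320480022127 T [-0.0412 -0.0012  0.0271]
```

Request:
{"api": "play_rows", "payload": {
  "commands": [
    [0,0.0015,0,0],
    [0,0.0015,0,0],
    [0,0,0,0]
  ]
}}

```text
t: 10.35
eef_pos: [0.4958, -0.2191, 0.2209]
tool_rot: [0.0, 0.535, 0.845, 0.0]
contact_force: [-0.6, 0.4, -0.1]
gripper_width: 0.265
```

Request:
{"api": "play_rows", "payload": {
  "commands": [
    [0,0.0015,0,0],
    [0,0.0015,0,0],
    [0,0,0,0]
  ]
}}

```text
t: 10.65
eef_pos: [0.4985, -0.2178, 0.2209]
tool_rot: [0.0, 0.535, 0.845, 0.0]
contact_force: [0.4, 0.1, -1.0]
gripper_width: 0.269
```

```bash
python3 -c "
from h import *
st()"
```

```text
t 10.65 gauge xy mm [-26.3906  -1.8139] z 65.89791134705006 F gauge xyz [ 0.3854 -0.0994] -0.9944311267976218 T [ 0.0125 -0.0009  0.0054]
```

Request:
{"api": "play_rows", "payload": {
  "commands": [
    [0,0.003,0,0],
    [0,0.003,0,0],
    [0,0.003,0,0],
    [0,0.003,0,0],
    [0,0,0,0]
  ]
}}

```text
t: 11.15
eef_pos: [0.5096, -0.2125, 0.2209]
tool_rot: [0.0, 0.535, 0.845, 0.0]
contact_force: [0.6, 0.0, -0.2]
gripper_width: 0.273
```

```bash
python3 -c "
from h import *
st()"
```

```text
t 11.15 gauge xy mm [-14.0506  -1.7918] z 65.86960461837135 F gauge xyz [ 0.5634 -0.2183] -0.2455463245257806 T [ 0.0392 -0.0096  0.003 ]
```

Request:
{"api": "play_rows", "payload": {
  "commands": [
    [0,0.003,0,0],
    [0,0.003,0,0],
    [0,0.003,0,0],
    [0,0.003,0,0],
    [0,0.003,0,0],
    [0,0.003,0,0],
    [0,0,0,0]
  ]
}}

```text
t: 11.85
eef_pos: [0.5259, -0.2048, 0.2209]
tool_rot: [0.0, 0.535, 0.845, 0.0]
contact_force: [0.5, -0.1, -0.7]
gripper_width: 0.268
```

```bash
python3 -c "
from h import *
st()"
```

```text
t 11.85 gauge xy mm [ 3.8947 -1.8646] z 65.87752532153395 F gauge xyz [ 0.4458 -0.2798] -0.7109977114564991 T [-0.0279 -0.003   0.019 ]
```

Request:
{"api": "play_rows", "payload": {
  "commands": [
    [0,0.003,0,0],
    [0,0.004,0,0],
    [0,0.004,0,0],
    [0,0.004,0,0],
    [0,0.003,0,0],
    [0,0.003,0,0],
    [0,0.002,0,0],
    [0,0.002,0,0],
    [0,0.002,0,0],
    [0,0.001,0,0],
    [0,0.001,0,0],
    [0,0.001,0,0],
    [0,0,0,0]
  ]
}}

```text
t: 13.15
eef_pos: [0.5526, -0.1923, 0.2209]
tool_rot: [0.0, 0.535, 0.845, 0.0]
contact_force: [0.6, -0.6, -0.3]
gripper_width: 0.266
```

Run:
```python
from h import *
st()
o,c=wshot("w7")
cv2.imwrite("pics/w7c.png",cv2.resize(c["frame"][180:400,240:460],None,fx=2.7,fy=2.7,interpolation=cv2.INTER_CUBIC))
```

```text
t 13.15 gauge xy mm [33.397  -2.0625] z 65.9055957800016 F gauge xyz [ 0.3009 -0.8353] -0.28099465506930343 T [-0.0249  0.0207 -0.0526]
```

View pics/w7c.png

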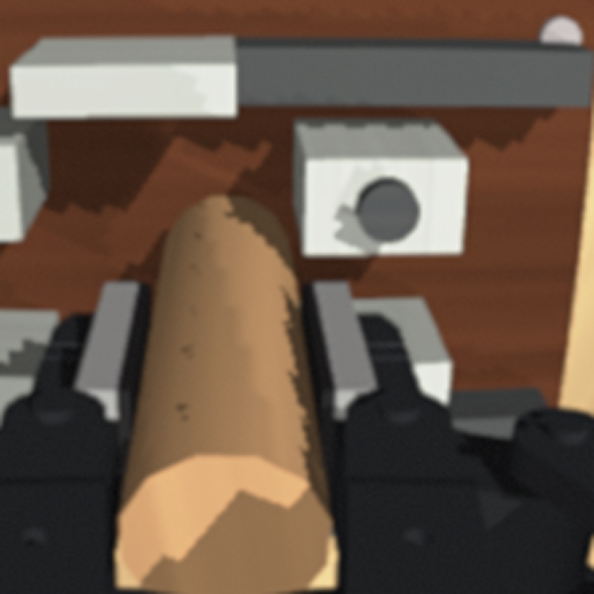

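Request:
{"api": "play_rows", "payload": {
  "commands": [
    [0.0002,0.001,0,0],
    [0,0.001,0,0],
    [0,0.001,0,0],
    [0,0.001,0,0],
    [0,0,0,0]
  ]
}}

```text
t: 13.7
eef_pos: [0.5562, -0.1903, 0.2209]
tool_rot: [0.0, 0.535, 0.845, 0.0]
contact_force: [0.7, -0.3, -0.7]
gripper_width: 0.273
```

Request:
{"api": "play_rows", "payload": {
  "commands": [
    [0,0.0005,0,0],
    [0,0.0005,0,0],
    [0,0,0,0]
  ]
}}

```text
t: 14.0
eef_pos: [0.557, -0.19, 0.2209]
tool_rot: [0.0, 0.535, 0.845, 0.0]
contact_force: [0.1, -0.8, 0.0]
gripper_width: 0.27
```

```bash
python3 -c "
from h import *
st()"
```

```text
t 14.0 gauge xy mm [38.3189 -1.9022] z 65.89663911856906 F gauge xyz [-0.2951 -0.801 ] 0.04044489737528667 T [ 0.0008 -0.0081 -0.0151]
```

Request:
{"api": "play_rows", "payload": {
  "commands": [
    [0,0.0005,0,0],
    [0,0.0005,0,0],
    [0,0,0,0]
  ]
}}

```text
t: 14.3
eef_pos: [0.5579, -0.1895, 0.2209]
tool_rot: [0.0, 0.535, 0.845, 0.0]
contact_force: [0.4, -0.5, -0.3]
gripper_width: 0.269
```

Request:
{"api": "play_rows", "payload": {
  "commands": [
    [0,0.0004,0,0],
    [0,0,0,0]
  ]
}}

```text
t: 14.5
eef_pos: [0.5582, -0.1894, 0.2209]
tool_rot: [-0.0, 0.535, 0.845, -0.0]
contact_force: [-0.6, -0.4, -0.5]
gripper_width: 0.269
```

Request:
{"api": "play_rows", "payload": {
  "commands": [
    [0,0.0004,0,0],
    [0,0,0,0]
  ]
}}

```text
t: 14.7
eef_pos: [0.5585, -0.1894, 0.2209]
tool_rot: [-0.0, 0.535, 0.845, -0.0]
contact_force: [-0.0, -0.5, -0.6]
gripper_width: 0.273
```

```bash
python3 -c "
from h import *
st()"
```

```text
t 14.7 gauge xy mm [39.9134 -1.9852] z 65.86750224382692 F gauge xyz [-0.265  -0.4544] -0.5854124560443377 T [-0.074   0.1104  0.022 ]
```

Request:
{"api": "play_rows", "payload": {
  "commands": [
    [0,0.0004,0,0],
    [0,0,0,0]
  ]
}}

```text
t: 14.9
eef_pos: [0.5588, -0.1892, 0.2208]
tool_rot: [-0.0, 0.535, 0.845, -0.0]
contact_force: [-1.1, -0.9, -1.2]
gripper_width: 0.272
```

Request:
{"api": "play_rows", "payload": {
  "commands": [
    [0,0.0003,0,0],
    [0,0,0,0]
  ]
}}

```text
t: 15.1
eef_pos: [0.5589, -0.1892, 0.2208]
tool_rot: [-0.0, 0.535, 0.845, -0.0]
contact_force: [-1.4, -1.0, 1.4]
gripper_width: 0.269
```

```bash
python3 -c "
from h import *
st()"
```

```text
t 15.1 gauge xy mm [40.2546 -1.9989] z 65.81854003846951 F gauge xyz [-1.7421 -0.3215] 1.3672645917659543 T [-0.348   0.5515  0.0043]
```

Request:
{"api": "play_rows", "payload": {
  "commands": [
    [0,0.0004,0,0],
    [0,0,0,0]
  ]
}}

```text
t: 15.3
eef_pos: [0.5591, -0.1891, 0.2208]
tool_rot: [-0.0, 0.535, 0.845, -0.0]
contact_force: [-3.4, -2.4, 1.1]
gripper_width: 0.272
```

Request:
{"api": "play_rows", "payload": {
  "commands": [
    [0,0.0004,0,0],
    [0,0,0,0]
  ]
}}

```text
t: 15.5
eef_pos: [0.5593, -0.1891, 0.2207]
tool_rot: [-0.001, 0.535, 0.845, -0.001]
contact_force: [-4.9, -3.3, 1.8]
gripper_width: 0.27
```

```bash
python3 -c "
from h import *
st()"
```

```text
t 15.5 gauge xy mm [40.5466 -1.9878] z 65.73817840086804 F gauge xyz [-5.8669 -0.8367] 1.7811271862655755 T [-0.6969  1.1162  0.0197]
```

Request:
{"api": "play_rows", "payload": {
  "commands": [
    [0,0.0004,0,0],
    [0,0,0,0],
    [0,0,0,0]
  ]
}}

```text
t: 15.8
eef_pos: [0.5594, -0.1891, 0.2207]
tool_rot: [-0.001, 0.535, 0.845, -0.001]
contact_force: [-5.7, -2.5, 2.1]
gripper_width: 0.27
```

```bash
python3 -c "
from h import *
st()"
```

```text
t 15.8 gauge xy mm [40.6251 -2.0239] z 65.73990882020955 F gauge xyz [-6.2572  0.1973] 2.0780746261728074 T [-0.7436  1.2333  0.028 ]
```

Request:
{"api": "play_rows", "payload": {
  "commands": [
    [0,0.0004,0,0],
    [0,0,0,0],
    [0,0,0,0]
  ]
}}

```text
t: 16.1
eef_pos: [0.5595, -0.189, 0.2207]
tool_rot: [-0.001, 0.536, 0.845, -0.001]
contact_force: [-5.5, -3.9, 1.4]
gripper_width: 0.272
```

Run:
```python
from h import *
st()
o,c=wshot("w8")
cv2.imwrite("pics/w8c.png",cv2.resize(c["frame"][180:400,240:460],None,fx=2.7,fy=2.7,interpolation=cv2.INTER_CUBIC))
s=read_camera("scene")
cv2.imwrite("pics/s8.png",cv2.resize(s["frame"][120:280,150:310],None,fx=3.7,fy=3.7,interpolation=cv2.INTER_CUBIC))
st()
```

```text
t 16.1 gauge xy mm [40.6339 -2.0002] z 65.67795555326555 F gauge xyz [-6.6236 -1.2081] 1.4421252329481047 T [-0.7523  1.4271 -0.0106]
t 16.2 gauge xy mm [40.7185 -2.0327] z 65.72355390304239 F gauge xyz [-6.3443 -0.9073] 1.5564615213203432 T [-0.8063  1.4618  0.0165]
```

View pics/w8c.png

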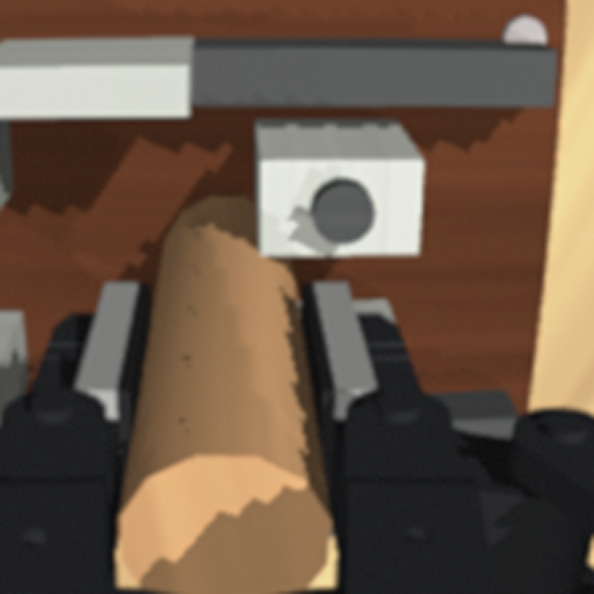

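View pics/s8.png

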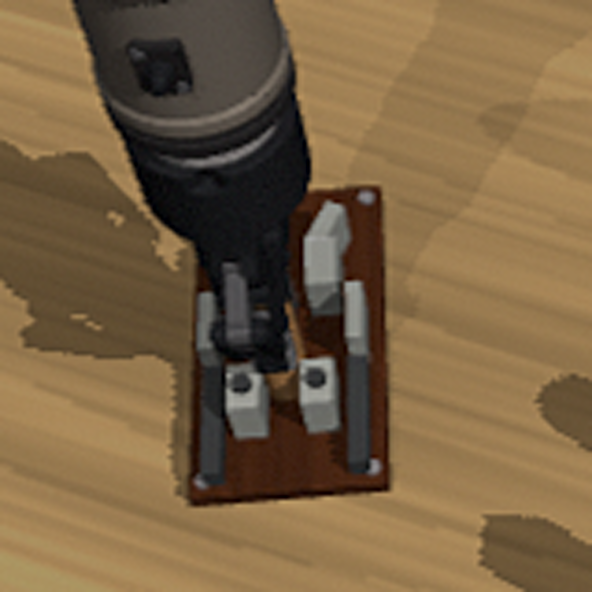

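The pin is upright against the no-go jaws at gauge x ≈ 40.7 mm. I'll bring it to about 8 N and hold.

Request:
{"api": "play_rows", "payload": {
  "commands": [
    [0,0.0006,0,0],
    [0,0,0,0],
    [0,0,0,0]
  ]
}}

```text
t: 16.5
eef_pos: [0.5598, -0.189, 0.2207]
tool_rot: [-0.001, 0.536, 0.844, -0.001]
contact_force: [-7.7, -3.9, 3.5]
gripper_width: 0.27
```

```bash
python3 -c "
from h import *
st()"
```

```text
t 16.5 gauge xy mm [40.7825 -2.0344] z 65.67668488817418 F gauge xyz [-8.6021 -0.2003] 3.5425824042815512 T [-0.9071  1.6587 -0.0257]
```

Now holding at about 8.6 N for half a second.

Request:
{"api": "play_rows", "payload": {
  "commands": [
    [0,0,0,0],
    [0,0,0,0],
    [0,0,0,0],
    [0,0,0,0],
    [0,0,0,0]
  ]
}}

```text
t: 17.0
eef_pos: [0.5598, -0.189, 0.2207]
tool_rot: [-0.001, 0.536, 0.844, -0.001]
contact_force: [-6.9, -2.9, 2.9]
gripper_width: 0.272
```

```bash
python3 -c "
from h import *
st()"
```

```text
t 17.0 gauge xy mm [40.8084 -2.0255] z 65.70316038847638 F gauge xyz [-7.4868  0.3886] 2.929172541707069 T [-0.8797  1.7073  0.0326]
```

Request:
{"api": "play_rows", "payload": {
  "commands": [
    [0,-0.003,0,0],
    [0,-0.004,0,0],
    [0,-0.003,0,0],
    [0,0,-0.005,0],
    [0,0,-0.015,0],
    [0,0,-0.02,0],
    [0,0,-0.02,0],
    [0,0,-0.02,0],
    [0,0,-0.02,0],
    [0,0,0,0],
    [0,0,0,0],
    [0,0,0,0]
  ]
}}

```text
t: 18.2
eef_pos: [0.5519, -0.1919, 0.3204]
tool_rot: [-0.001, 0.535, 0.845, -0.0]
contact_force: [-0.0, -0.2, -0.3]
gripper_width: 0.271
```

Run:
```python
from h import *
import pickle
c=pickle.load(open("top0.pkl","rb"))
# mould frame from corners for socket check
ms=np.array([[0.6489,0.324],[0.6247,0.166],[0.447,0.1929],[0.4716,0.3515]])
print("mould c",ms.mean(0))
W=cloud(c)
# socket from depth: points below .040 near
m=(np.abs(W[...,0]-.476)<.025)&(np.abs(W[...,1]-.2146)<.025)&(W[...,2]<.035)
print(m.sum(),np.nanmin(W[m],0),np.nanmax(W[m],0))
s=pickle.load(open("scene0.pkl","rb"))
cv2.imwrite("pics/s0m.png",cv2.resize(s["frame"][220:270,420:490],None,fx=8,fy=8,interpolation=cv2.INTER_CUBIC))
cv2.imwrite("pics/t0m.png",cv2.resize(c["frame"][268:308,178:228],None,fx=12,fy=12,interpolation=cv2.INTER_CUBIC))
go_to(.476,.2146,.166,25.5); st()
```

```text
mould c [0.5481 0.2586]
235 [ 0.4512  0.1897 -0.0026] [0.4909 0.239  0.0348]
t 18.2 grasp [ 0.5518 -0.1918  0.1654] zaxis [-0.0009  0.0004 -1.    ] yang 25.31866085979926 F [-0.0278 -0.1673 -0.3384] w 0.02315713085147502
shift [ 0.3998  0.1053 -0.0004] turn(after) -0.18133914020074116
t 18.2 gauge xy mm [32.8243 -1.3167] z 165.3965014291123 F gauge xyz [-0.0972 -0.139 ] -0.3383523386514344 T [-0.0105 -0.0367 -0.0134]
```

View pics/s0m.png

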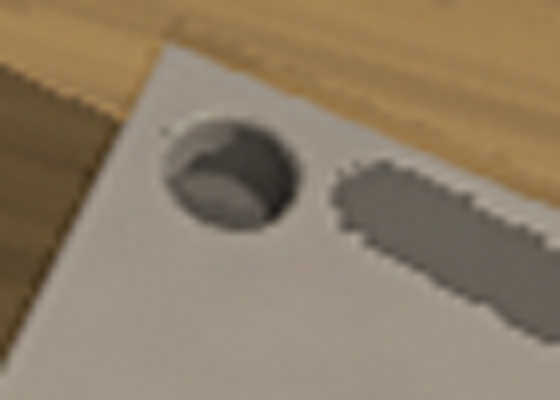

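View pics/t0m.png

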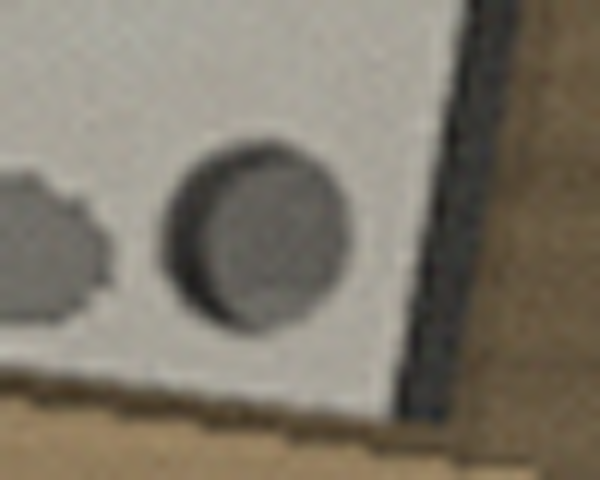

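Run:
```python
from h import *
import pickle
c=pickle.load(open("top0.pkl","rb"));s=pickle.load(open("scene0.pkl","rb"))
print("top",px2w(c,178+256.5/12-.5,268+237.5/12-.5,z=.045))
print("scene",px2w(s,420+231.5/8-.5,220+174.5/8-.5,z=.045))
# calibration comparison: pin top initial in scene
W=cloud(s);W0=W[165:215,335:362].reshape(-1,3);m=W0[(W0[:,2]>.083)];print("pin scene",m.mean(0),(np.nanmin(m,0)+np.nanmax(m,0))/2)
```

```text
top [0.4759 0.2151 0.045 ]
scene [0.4776 0.2129 0.045 ]
pin scene [0.4371 0.0081 0.0895] [0.4355 0.0076 0.0882]
```

Request:
{"api": "play_rows", "payload": {
  "commands": [
    [0.0305,0.0081,0,0],
    [0.0375,0.0099,0,0],
    [0.0375,0.0099,0,0],
    [0.0375,0.0099,0,0],
    [0.0375,0.0099,0,0],
    [0.0375,0.0099,0,0],
    [0.0375,0.0099,0,0],
    [0.0375,0.0099,0,0],
    [0.0375,0.0099,0,0],
    [0.0375,0.0099,0,0],
    [0.0305,0.0081,0,0],
    [0,0,0,0],
    [0,0,0,0],
    [0,0,0,0],
    [0,0,0,0],
    [0,0,0,0]
  ]
}}

```text
t: 19.8
eef_pos: [0.4773, 0.2119, 0.3209]
tool_rot: [0.0, 0.536, 0.844, -0.0]
contact_force: [-0.3, -0.2, -0.6]
gripper_width: 0.272
```

Run:
```python
from h import *
go_to(.4766,.2134,.166,25.5)
o,c=wshot("w9")
```

```text
t 19.8 grasp [0.4773 0.2118 0.1659] zaxis [-0.0001 -0.0003 -1.    ] yang 25.182620389942613 F [-0.2971 -0.1988 -0.5707] w 0.023255514213380374
shift [ 0.0017  0.     -0.0001] turn(after) -0.3173796100573867
```

View pics/w9.png

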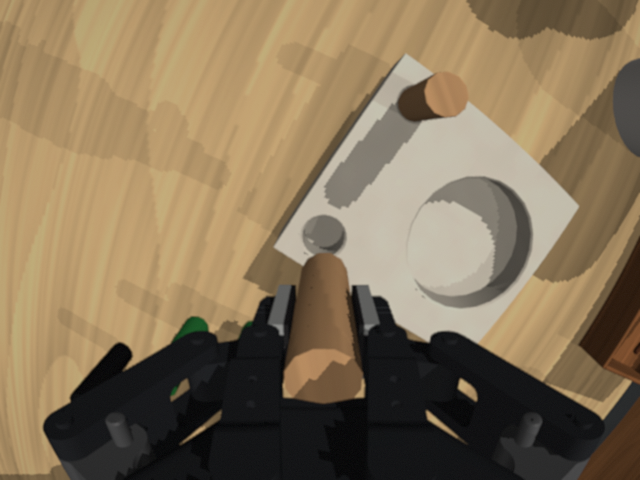

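Run:
```python
from h import *
import pickle
o,c=pickle.load(open("w9.pkl","rb"))
cv2.imwrite("pics/w9c.png",cv2.resize(c["frame"][200:280,270:380],None,fx=7,fy=7,interpolation=cv2.INTER_CUBIC))
R=toolR(o);g=o["eef_pos"]+R@[0,0,.155]
w=wpx2w(c,o,324,234.5,.045); print(w,"in tool rel grasp",R.T@(w-g))
```

```text
[0.4753 0.213  0.045 ] in tool rel grasp [ 0.002  -0.0013  0.1209]
```

View pics/w9c.png

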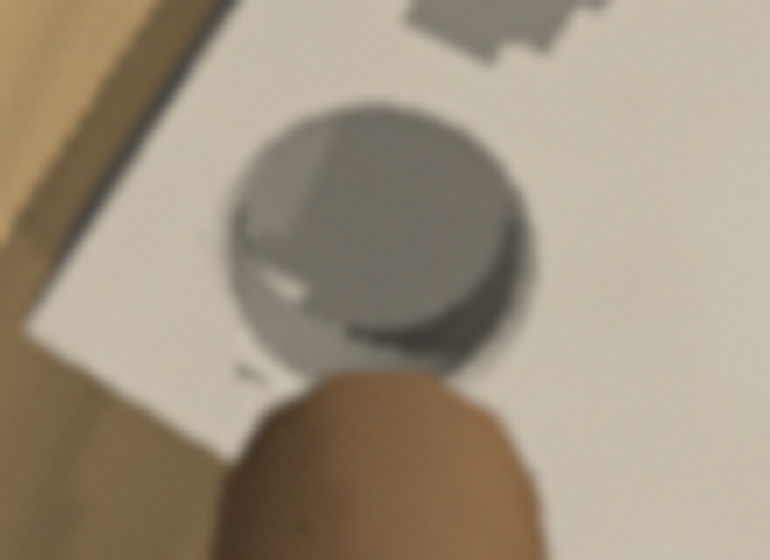

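Request:
{"api": "play_rows", "payload": {
  "commands": [
    [0.0026,0.0004,0,0],
    [0,0,0.01,0],
    [0,0,0.015,0],
    [0,0,0.015,0],
    [0,0,0.01,0],
    [0,0,0.003,0],
    [0,0,0,0],
    [0,0,0,0],
    [0,0,0,0]
  ]
}}

```text
t: 20.75
eef_pos: [0.4766, 0.2156, 0.2685]
tool_rot: [0.0, 0.535, 0.845, 0.001]
contact_force: [0.0, -0.9, -0.3]
gripper_width: 0.265
```

Run:
```python
from h import *
go_to(.4766,.2134,.1106,25.5)
o,c=wshot("w10")
cv2.imwrite("pics/w10c.png",cv2.resize(c["frame"][200:280,270:380],None,fx=7,fy=7,interpolation=cv2.INTER_CUBIC))
cv2.imwrite("pics/w10d.png",cv2.resize(c["frame"][320:420,260:390],None,fx=6,fy=6,interpolation=cv2.INTER_CUBIC))
s=read_camera("scene")
cv2.imwrite("pics/s10.png",cv2.resize(s["frame"][180:300,400:540],None,fx=5,fy=5,interpolation=cv2.INTER_CUBIC))
```

```text
t 20.75 grasp [0.4767 0.2157 0.1135] zaxis [ 0.001   0.0007 -1.    ] yang 25.298628016549674 F [ 0.0308 -0.8827 -0.3269] w 0.02260369400904489
shift [-0.0021 -0.0011  0.0029] turn(after) -0.2013719834503256
```

View pics/w10c.png

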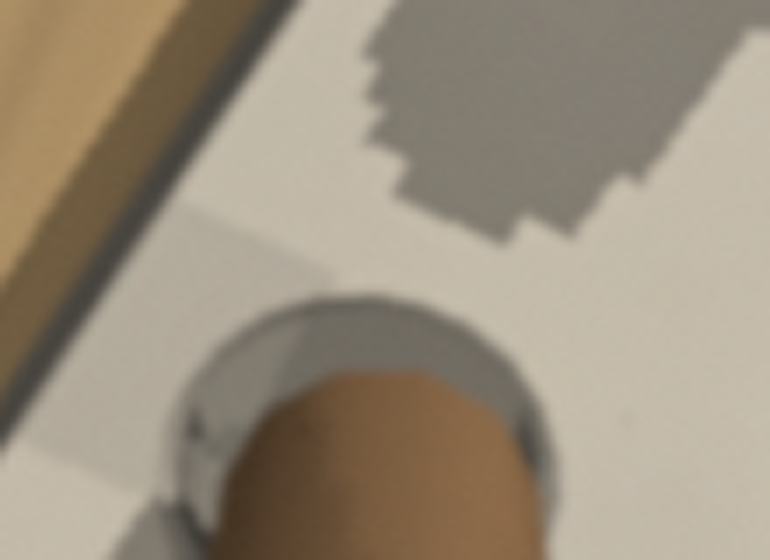

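View pics/w10d.png

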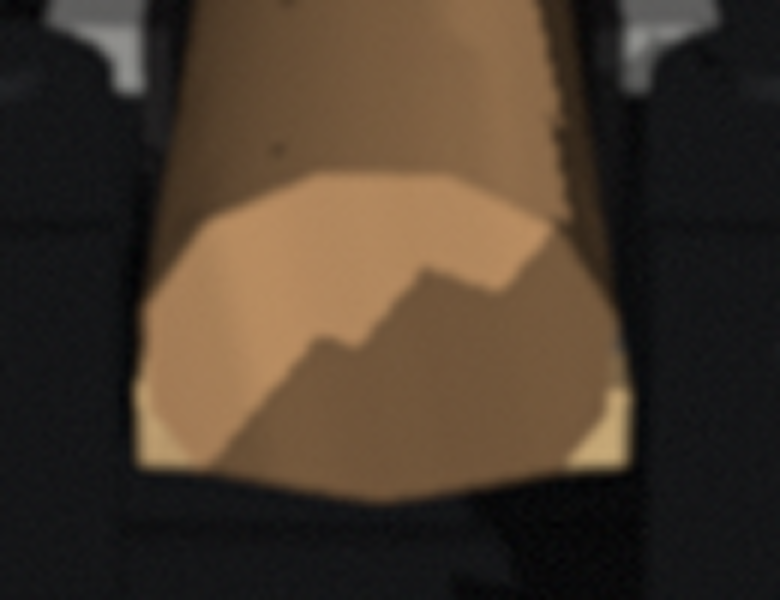

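View pics/s10.png

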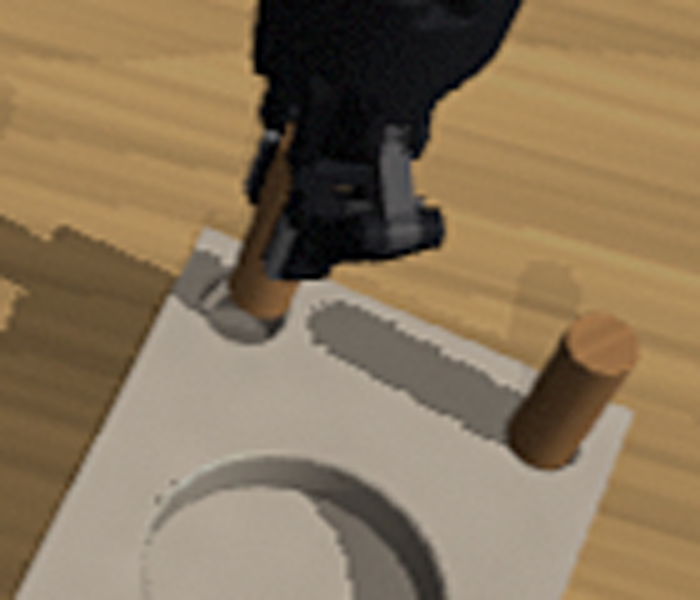

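Run:
```python
from h import *
import pickle
from scipy.optimize import least_squares
o,c=pickle.load(open("w10.pkl","rb"))
R=toolR(o);g=o["eef_pos"]+R@[0,0,.155]
f=lambda u,v:((u+.5)/7-.5+270,(v+.5)/7-.5+200)
P=[(360,297),(240,340),(205,375),(440,312),(520,375),(555,460),(180,440)]
T=np.array([R.T@(wpx2w(c,o,*f(*p),.045)-g) for p in P])[:,:2]*1e3
for r in (14.5,None):
    fun=(lambda q:np.hypot(*(T-q[:2]).T)-14.5) if r else (lambda q:np.hypot(*(T-q[:2]).T)-q[2])
    s=least_squares(fun,[2,0,14]);print(s.x,s.fun)
# pin silhouette fit
obs=dict(top=f(385,369),)
a=np.linspace(0,2*np.pi,200)
def sil(dx,dy,h,r=12):
    return np.array([wproj(c,o,g+R@np.array([dx+r*np.cos(t),dy+r*np.sin(t),h])/1) for t in a])
def res(q):
    dx,dy=q[0]/1e3,q[1]/1e3
    F=sil(dx,dy,.0556,.0115);Tt=sil(dx,dy,-.0344,.012)
    ft=f(385,369)[1]; k=lambda u,v:((u+.5)/6-.5+260,(v+.5)/6-.5+320)
    return [F[:,1].min()-ft,Tt[:,1].min()-k(380,170)[1]]
def cols():
    for dy in (-3,-2,-1,0):
        Tt=sil(-.0012,dy/1e3,-.0344,.012);F=sil(-.0012,dy/1e3,.0556,.012);print(dy,"top cols",Tt[:,0].min(),Tt[:,0].max(),"foot cols",F[:,0].min(),F[:,0].max())
cols()
for dx in (-3,-2,-1,0,1): print(dx,res((dx,-2)))
print("obs top cols",260+138/6,260+620/6)
```

```text
[-2.4285 -2.6964 14.    ] [-0.1594  0.0352  0.2905 -0.1296  0.0273  0.5465  0.2555]
[-3.1067 -2.7042 15.0187] [-0.0004  0.0249  0.1428 -0.0234 -0.1012  0.0928 -0.1356]
-3 top cols 279.13656128059233 359.3820315343142 foot cols 297.83959545644336 344.1001142164969
-2 top cols 282.45570331112424 362.7102140845916 foot cols 299.7618429907497 346.02414871859906
-1 top cols 285.7812206839692 366.032242631572 foot cols 301.6853513777825 347.94696739490183
0 top cols 289.11261233741794 369.34761929791676 foot cols 303.61001887904246 349.8684687271446
-3 [np.float64(3.1952065654647015), np.float64(4.829830488541177)]
-2 [np.float64(1.3315480888462332), np.float64(1.9318072430173174)]
-1 [np.float64(-0.538226170289704), np.float64(-0.995750701521672)]
0 [np.float64(-2.414051250139039), np.float64(-3.9529282656619102)]
1 [np.float64(-4.2958605346893535), np.float64(-6.93979709506948)]
obs top cols 283.0 363.3333333333333
```

Request:
{"api": "play_rows", "payload": {
  "commands": [
    [-0.0016,-0.0009,0,0],
    [0,0,0.005,0],
    [0,0,0.004,0],
    [0,0,0,0],
    [0,0,0,0]
  ]
}}

```text
t: 21.35
eef_pos: [0.4761, 0.2136, 0.2586]
tool_rot: [-0.0, 0.535, 0.845, -0.0]
contact_force: [0.1, -0.4, 0.5]
gripper_width: 0.269
```

Run:
```python
from h import *
go_to(.4766,.2134,.1106,25.5)
o,c=wshot("w11")
cv2.imwrite("pics/w11c.png",cv2.resize(c["frame"][200:280,270:380],None,fx=7,fy=7,interpolation=cv2.INTER_CUBIC))
```

```text
t 21.35 grasp [0.476  0.2136 0.1036] zaxis [-0.0005 -0.0004 -1.    ] yang 25.29716510100312 F [ 0.0672 -0.397   0.4788] w 0.02297660225450414
shift [-0.0004  0.0004 -0.007 ] turn(after) -0.2028348989968798
```

View pics/w11c.png

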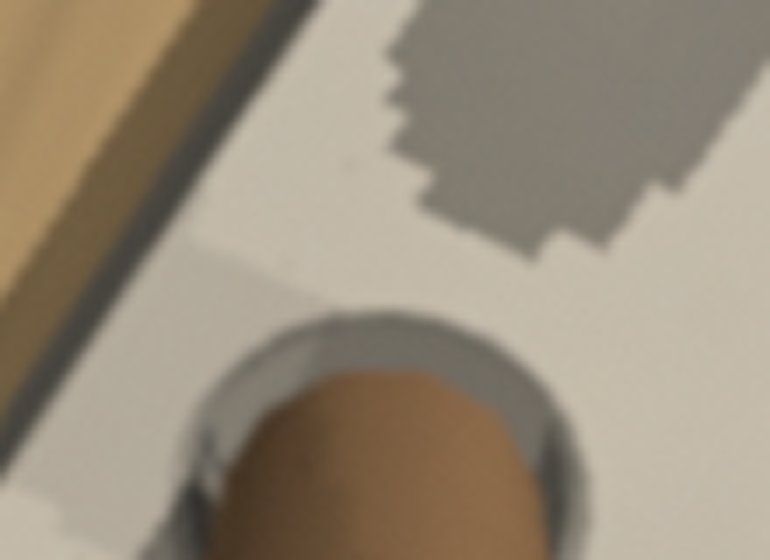

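Request:
{"api": "play_rows", "payload": {
  "commands": [
    [0,0,0.0015,0],
    [0,0,0.0015,0],
    [0,0,0.0015,0],
    [0,0,0.0015,0],
    [0,0,0.0015,0],
    [0,0,0,0]
  ]
}}

```text
t: 22.0
eef_pos: [0.4761, 0.2137, 0.2511]
tool_rot: [-0.0, 0.535, 0.845, -0.0]
contact_force: [0.5, 0.3, -0.7]
gripper_width: 0.272
```

Run:
```python
from h import *
go_to(.4766,.2134,.0756,25.5)
```

```text
t 22.0 grasp [0.476  0.2136 0.0961] zaxis [-0.0004 -0.0002 -1.    ] yang 25.300349455392364 F [ 0.4826  0.2587 -0.6536] w 0.023259675485639744
shift [-0.0004  0.0004  0.0205] turn(after) -0.19965054460763554
```

The foot is at about 40.5 mm, inside the socket, with no contact force. Continuing down.

Request:
{"api": "play_rows", "payload": {
  "commands": [
    [0,0,0.002,0],
    [0,0,0.0025,0],
    [0,0,0.0025,0],
    [0,0,0.0025,0],
    [0,0,0.0025,0],
    [0,0,0.0025,0],
    [0,0,0.002,0],
    [0,0,0.0015,0],
    [0,0,0,0]
  ]
}}

```text
t: 22.9
eef_pos: [0.4761, 0.2137, 0.2332]
tool_rot: [-0.0, 0.535, 0.845, -0.0]
contact_force: [1.2, 0.4, -1.2]
gripper_width: 0.27
```

Request:
{"api": "play_rows", "payload": {
  "commands": [
    [0,0,0.0008,0],
    [0,0,0.0004,0],
    [0,0,0,0]
  ]
}}

```text
t: 23.2
eef_pos: [0.4762, 0.2137, 0.2322]
tool_rot: [0.0, 0.535, 0.845, 0.0]
contact_force: [0.6, 0.1, -0.4]
gripper_width: 0.273
```

Request:
{"api": "play_rows", "payload": {
  "commands": [
    [0,0,0.0004,0],
    [0,0,0.0003,0],
    [0,0,0,0]
  ]
}}

```text
t: 23.5
eef_pos: [0.4762, 0.2137, 0.2315]
tool_rot: [-0.0, 0.535, 0.845, -0.0]
contact_force: [-0.4, -0.1, -0.5]
gripper_width: 0.267
```

Run:
```python
from h import *
go_to(.4766,.2134,.0756,25.5)
```

```text
t 23.5 grasp [0.4762 0.2137 0.0765] zaxis [-0.  0. -1.] yang 25.30022032015423 F [-0.4417 -0.0563 -0.5026] w 0.022842224706719316
shift [-0.0005  0.0003  0.0009] turn(after) -0.1997796798457685
```

Request:
{"api": "play_rows", "payload": {
  "commands": [
    [0,0,0.0004,0],
    [0,0,0.0003,0],
    [0,0,0,0]
  ]
}}

```text
t: 23.8
eef_pos: [0.4762, 0.2137, 0.2307]
tool_rot: [-0.0, 0.535, 0.845, -0.0]
contact_force: [-0.2, 0.7, -1.3]
gripper_width: 0.269
```

Request:
{"api": "play_rows", "payload": {
  "commands": [
    [0,0,0.0003,0],
    [0,0,0,0]
  ]
}}

```text
t: 24.0
eef_pos: [0.4762, 0.2137, 0.2307]
tool_rot: [-0.0, 0.535, 0.845, 0.0]
contact_force: [-0.9, -0.3, 2.7]
gripper_width: 0.269
```

Request:
{"api": "play_rows", "payload": {
  "commands": [
    [0,0,0.0003,0],
    [0,0,0,0]
  ]
}}

```text
t: 24.2
eef_pos: [0.4763, 0.2136, 0.2306]
tool_rot: [-0.0, 0.535, 0.845, 0.0]
contact_force: [-2.2, -0.4, 6.2]
gripper_width: 0.272
```

The pin is seated: its foot is at about 20 mm and the contact force is 6 N. I'll unload slightly and open.

Request:
{"api": "play_rows", "payload": {
  "commands": [
    [0,0,-0.0005,0],
    [0,0,0,0]
  ]
}}

```text
t: 24.4
eef_pos: [0.4762, 0.2137, 0.2307]
tool_rot: [0.0, 0.535, 0.845, 0.0]
contact_force: [-0.5, -0.3, 0.5]
gripper_width: 0.269
```

Request:
{"api": "play_rows", "payload": {
  "commands": [
    [0,0,0,0],
    [0,0,0,0],
    [0,0,0,0],
    [0,0,0,0],
    [0,0,0,0],
    [0,0,0,0]
  ],
  "claw": 0.06
}}

```text
t: 25.0
eef_pos: [0.4762, 0.2137, 0.2307]
tool_rot: [-0.0, 0.535, 0.845, -0.0]
contact_force: [-1.1, 0.2, 0.1]
gripper_width: 0.703
```

Run:
```python
from h import *
go_to(.4766,.2134,.0756,25.5)
o,c=wshot("w12")
```

```text
t 25.0 grasp [0.4762 0.2137 0.0757] zaxis [-0. -0. -1.] yang 25.298370585670355 F [-1.139   0.1982  0.1487] w 0.060005198309331875
shift [-0.0004  0.0003  0.0001] turn(after) -0.20162941432964487
```

View pics/w12.png

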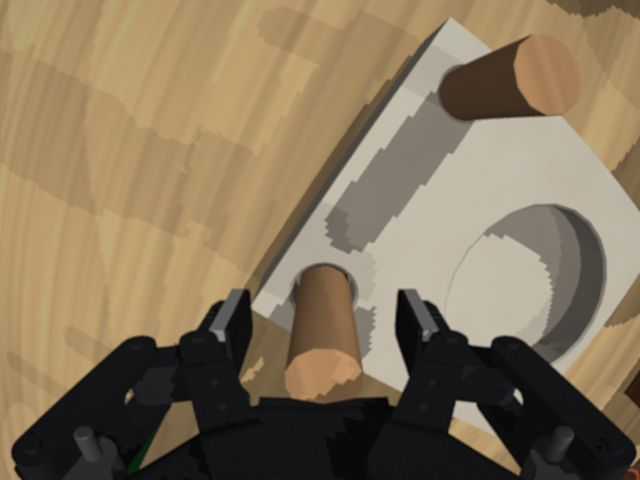

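Released: the pin stands in the socket with both fingers clear. Raising the arm and checking.

Request:
{"api": "play_rows", "payload": {
  "commands": [
    [0,0,-0.01,0],
    [0,0,-0.02,0],
    [0,0,-0.03,0],
    [0,0,-0.03,0],
    [0,0,-0.03,0],
    [0,0,-0.02,0],
    [-0.03,-0.03,0,0],
    [-0.03,-0.03,0,0],
    [-0.03,-0.03,0,0],
    [0,0,0,0],
    [0,0,0,0],
    [0,0,0,0]
  ]
}}

```text
t: 26.25
eef_pos: [0.4337, 0.0948, 0.3712]
tool_rot: [0.0, 0.535, 0.845, 0.001]
contact_force: [0.4, 0.5, 0.4]
gripper_width: 0.705
```

Run:
```python
from h import *
go_to(.4766,.2134,.0756,25.5)
o,c=wshot("w13")
s=read_camera("scene");cv2.imwrite("pics/s13.png",s["frame"]);W=cloud(s)
m=(np.abs(W[...,0]-.476)<.025)&(np.abs(W[...,1]-.214)<.025)&(W[...,2]>.1)&(W[...,2]<.125)
print(m.sum(),np.nanmean(W[m],0),np.nanmax(W[m],0),np.nanmin(W[m],0))
m=(np.abs(W[...,0]-.492)<.03)&(np.abs(W[...,1]-.322)<.03)&(W[...,2]>.1)&(W[...,2]<.125)
print("fixed",m.sum(),np.nanmean(W[m],0),np.nanmax(W[m],0))
```

```text
t 26.25 grasp [0.4338 0.0949 0.2162] zaxis [ 0.001   0.0007 -1.    ] yang 25.359204158171305 F [0.4414 0.4933 0.3527] w 0.06023639922813075
shift [0.0887 0.0893 0.1407] turn(after) -0.14079584182869453
178 [0.4794 0.2128 0.1089] [0.4904 0.2241 0.113 ] [0.4658 0.201  0.1002]
fixed 196 [0.496  0.3199 0.1092] [0.5068 0.3321 0.1136]
```

View pics/s13.png

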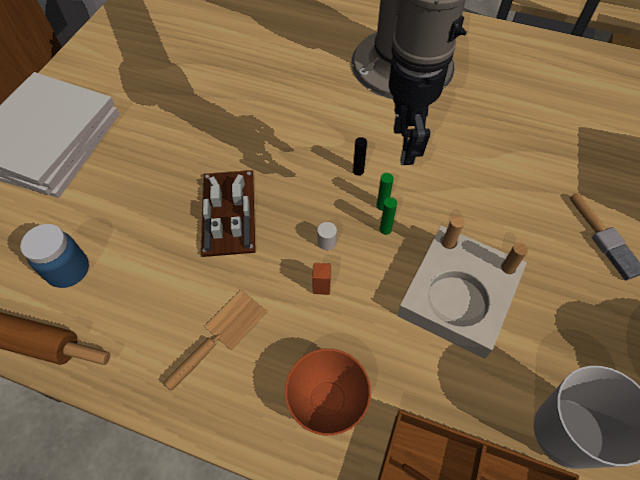

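The pin stands at (452,232) in the scene view, with its top level with the fixed pin's (about 110 mm). Everything else is where it was.

```bash
python3 -c "
from station import bot
print(bot.hand_in())"
```

```text
the job is handed in; nothing more can be done
None
```

The pin went through the go gap, was stopped at the no-go jaws, and now stands home in the mould's empty socket. I handed the job in after about 26 s on the robot's clock; no verdict is reported.

- **Gauge check:** I set the pin down on the base with 6–7 N of contact and slid it through the go gap with no noticeable side force. The no-go jaws stopped it at gauge x ≈ 40–41 mm. The measured force was 8.6 N at the start of the half-second hold and 7.5 N at the end, with the pin upright.
- **Socket:** I lowered the pin until it touched bottom at about 6 N, unloaded, let go and moved away.
- **Last checks:**
  - In the scene camera the pin is upright, and its top is level with the fixed pin's at about 110 mm, so the foot is about 25 mm below the mould's top.
  - The gripper is clear and reads about 0 N.
  - In the final picture the props, bowl, tool and look-alikes look unmoved; I did not measure them.
- **Disagreements:** The cameras differed by about 2–3 mm in absolute positions. I centred the pin in the gap and the socket using the wrist camera's view of the pin against each, which agreed roughly with the top camera. No check failed.

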